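Line up the canisters by height in the coffee corner

TASK

Tidy the coffee corner: stand the four lidded stoneware jars on the row of four slate coasters, one jar in the middle of each, in order of height, with the tallest on the coaster next to the sugar bowl and the smallest at the far end. They are breakable, so keep them upright and set each one down gently, and leave the mug where it stands.

Things in the scene. Friction and masses are not known exactly. Their poses are not given: they have to be found in the camera images.
- jar_small: loose closed canister, a plain upright cylinder of cream stoneware with a brown band round the foot and a flush pale wooden lid that is fixed to it; 46 mm diameter, 60 mm tall overall (the smallest of the set of four), 0.12 to 0.5 kg; origin at the centre of its underside, z up along its axis; stands on the counter at the start
- jar_medium: loose closed canister, a plain upright cylinder of cream stoneware with a brown band round the foot and a flush pale wooden lid that is fixed to it; 52 mm diameter, 85 mm tall overall, 0.12 to 0.5 kg; origin at the centre of its underside, z up along its axis; stands on the counter at the start
- jar_large: loose closed canister, a plain upright cylinder of cream stoneware with a brown band round the foot and a flush pale wooden lid that is fixed to it; 58 mm diameter, 110 mm tall overall, 0.12 to 0.5 kg; origin at the centre of its underside, z up along its axis; stands on the counter at the start
- jar_tall: loose closed canister, a plain upright cylinder of cream stoneware with a brown band round the foot and a flush pale wooden lid that is fixed to it; 64 mm diameter, 135 mm tall overall (the tallest of the set of four), 0.12 to 0.5 kg; origin at the centre of its underside, z up along its axis; stands on the counter at the start
- coaster_a: round dark slate coaster, 76 mm diameter, 5 mm thick, fixed on the oak board (100 x 410 x 12 mm, which lies on the counter); origin at the centre of its underside, so its top is 5 mm above the origin and 17 mm above the counter. The four coasters form a straight row, 100 mm centre to centre, in the order a, b, c, d; the board turns with the row, a is at the +y end; body y points along the row from d to a, body x across it away from the robot
- coaster_b: round dark slate coaster, 76 mm diameter, 5 mm thick, fixed on the oak board (100 x 410 x 12 mm, which lies on the counter); origin at the centre of its underside, so its top is 5 mm above the origin and 17 mm above the counter. The four coasters form a straight row, 100 mm centre to centre, in the order a, b, c, d; the board turns with the row, a is at the +y end; body y points along the row from d to a, body x across it away from the robot
- coaster_c: round dark slate coaster, 76 mm diameter, 5 mm thick, fixed on the oak board (100 x 410 x 12 mm, which lies on the counter); origin at the centre of its underside, so its top is 5 mm above the origin and 17 mm above the counter. The four coasters form a straight row, 100 mm centre to centre, in the order a, b, c, d; the board turns with the row, a is at the +y end; body y points along the row from d to a, body x across it away from the robot
- coaster_d: round dark slate coaster, 76 mm diameter, 5 mm thick, fixed on the oak board (100 x 410 x 12 mm, which lies on the counter); origin at the centre of its underside, so its top is 5 mm above the origin and 17 mm above the counter. The four coasters form a straight row, 100 mm centre to centre, in the order a, b, c, d; the board turns with the row, a is at the +y end; body y points along the row from d to a, body x across it away from the robot
- sugar_bowl: white bowl of sugar sachets, 100 mm across the rim, sachets up to about 70 mm high, fixed; origin at the centre of its underside. It stands on the counter just beyond one end of the row of coasters, 115 mm from the centre of the end coaster, which may be coaster_a or coaster_d; a wire basket of pods (104 mm square, 52 mm high, not listed) stands beyond the other end
- mug: empty stoneware mug with a handle, 74 mm diameter, 88 mm tall, handle sticking out about 30 mm roughly towards the robot; loose, stands somewhere among the jars; not to be moved; origin at the centre of its underside
Things that resemble listed ones, but are neither listed nor needed, are in the scene too. What is shaped like the jar_medium but orange, turquoise or yellow is not meant.

How it is judged:
By the outcome, as a careful person would: the job done as asked, in the order asked, and still so for the second after the job is handed in, with the robot touching nothing.
It also fails if it takes over 120 s, if anything falls off the work surface, if the arm or the gripper's body presses on something with over 40 N, if the wrist force passes 120 N, or if a joint passes its speed limit or range.

ROBOT

A 6-joint arm with a two-finger parallel gripper is mounted at the origin on the work surface. World frame = base frame: x ahead of the robot, y to its left, z up, the work surface at z = 0. Lengths are in m, angles in rad, forces in N, time in s.
With the tool pointing down it reaches from about 0.375 to 0.925 m from the base axis. Payload 5.7 kg.
Tool frame: the origin (TCP) lies on the front face of the gripper's body, between the roots of the fingers; the fingertips stand 80 mm ahead of it and the grasp point (between the pads) lies 61 mm ahead of it; z points along the fingers, y is the direction in which the jaws open and shut (so a half turn about z gives the same grasp; the last joint's range is limited). The gripper opens to 88 mm and grips with 3 to 60 N. Pads are 20 mm wide; open, the fingers measure 115 mm over their backs; the gripper's body (75 mm by 178 mm) begins 61 mm behind the grasp point.
Start: joints at [1.221, 0.359, 1.51, -0, 1.272, -0.115], TCP at [0.14, 0.584, 0.303] pointing down, gripper open.
Joint ranges: [-2.97, 2.97], [-1.01, 2.36], [0.21, 2.38], [-0.96, 4.11], [0.2, 2.71], [-2.98, 2.98]. Speed limits (rad/s): [2.39, 2.39, 3.14, 3.14, 3.14, 3.14].

INTERFACE

Orientations are given as a unit quaternion [w, x, y, z].
In Python, from plant import manip gives the robot as it stands. The module is installed in compiled form; this text tells all that it offers.
- The arm moves only by the shell command python3 -m jog 'ROWS' [FORCE]. ROWS is JSON, a list of rows, each a list of 5 numbers: the finger opening in mm, from 0 to 87.8, then the shift along the tool's x, y, z in mm, then the turn about the tool's z in degrees. In form: [[hand, x, y, z, twist], ...]. A call has 1 to 8 rows; each row is the pose to reach, as a shift and turn from the pose commanded when the call began, along the tool's axes at that moment; what a row does not reach only later rows make up. A row lasts 1/8 s, in which the tool goes at most 62.5 mm and 10.7 degrees, less where a joint would pass 70% of its speed; a pose out of reach is approached as far as the arm can. A call with a gripper value outside its range is refused whole. The fingers move at their own pace and stop on an object; FORCE is the grip in N (left out, the last holds). Time passes only in rows, so rows that repeat a pose let the fingers close. It gives the time, the measured TCP pose, the force and the opening at its end, in the units of the state.
- manip.state(): the state, without advancing time (a new reading comes with each control period).
- manip.snapshot(name): name is "side" or "top"; returns the picture (480x640x3 uint8, red, green, blue); there is no depth.
- manip.camera_params(name): a dict with "intrinsics" (3x3 intrinsics, pixels), "R" (3x3) and "t" (3): a world point X has camera coordinates R X + t. Camera axes: x right, y down, z forward; pixel columns grow to the right and rows downward; lengths in m; the calibration is good to about 2 mm. A picture is of the moment at which its call begins. camera_params takes no time and is no camera call.
- manip.job_done(): hands the job in, once; it reports no verdict.
Trained networks look in the newest picture that a camera, given by its name, has taken for a name from the list of things; names that differ only in an ending like _2 or _b are one class to them, and where a whole thing is asked for, a point or a joint stands for the part that bears it (a point fixed in the world has none). Each returns a list of dicts, best first, with "conf" (0 to 1); they miss things now and then, are a little off and sometimes report something else, mostly with a low value. They report only what shows in the picture. A call takes as long as a camera call. They do not tell look-alikes from the thing itself.
- manip.silhouettes(name, camera): "pixels" (480x640 bool, what is visible of it) and "xy" ([column, row] in pixels, amid what is visible of it).
The state is a dict: "t": time; "qpos": joint angles; "qvel": joint speeds; "effort": joint torques, N m; "tool_pos": TCP position; "tcp_rot": TCP orientation; "contact_force": force on the tool from outside, world axes, zero at the start; "ft_torque": the same for the moment, N m; "width": finger opening in m.
Only numpy, scipy, OpenCV 4.12 (cv2) and the standard library are available. Lean on these libraries where they do the work, as an engineer would, in place of code of your own. Each camera call takes 0.05 s, during which the arm holds its last target.

## Working session

There is one attempt and no reset: what is moved stays moved. The work goes in short steps, Python scripts to look and compute and a shell command to move; the robot and the scene stay as the last step left them, time stands still between calls to the robot, and variables do not carry over. Pictures are saved under pics/ and viewed, and the job is handed in when it is done.

```bash
mkdir -p pics; python3 - <<'E'
from plant import manip
import cv2
s=manip.state(); print({k:s[k] for k in('t','tool_pos','tcp_rot','width')})
for n in('side','top'):
    cv2.imwrite(f'pics/{n}0.png',manip.snapshot(n)[:,:,::-1])
    p=manip.camera_params(n); print(n,p)
E
```

```text
{'t': 0.0, 'tool_pos': array([0.13940928, 0.58300801, 0.30182574]), 'tcp_rot': array([-2.21516170e-04,  1.17143855e-01,  9.93114533e-01, -8.90427312e-04]), 'width': 0.08772231961052733}
side {'intrinsics': array([[530.89986109,   0.        , 315.78818429],
       [  0.        , 530.89986109, 235.55534331],
       [  0.        ,   0.        ,   1.        ]]), 'R': array([[ 0.97338014, -0.22873634,  0.01451858],
       [-0.17046057, -0.76482391, -0.62127898],
       [ 0.15321324,  0.60226577, -0.78345494]]), 't': array([-0.49418539,  0.07728542,  0.89307522])}
top {'intrinsics': array([[488.15799574,   0.        , 323.58974847],
       [  0.        , 488.15799574, 236.9672002 ],
       [  0.        ,   0.        ,   1.        ]]), 'R': array([[ 3.66109062e-04, -9.99803194e-01, -1.98352896e-02],
       [-9.83371405e-01,  3.24224720e-03, -1.81576894e-01],
       [ 1.81605470e-01,  1.95719336e-02, -9.83176684e-01]]), 't': array([-0.04003572,  0.49602534,  0.8221168 ])}
```

View pics/top0.png

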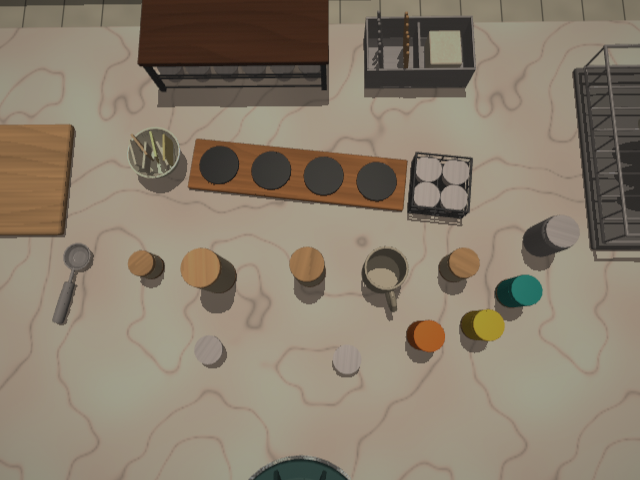

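View pics/side0.png

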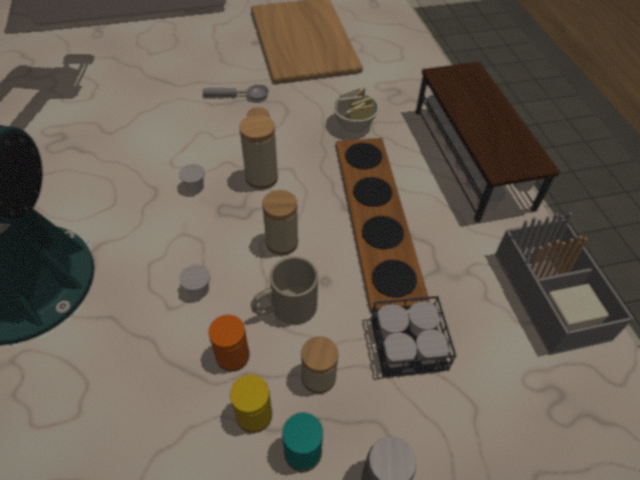

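The sugar bowl (top view, about (155,155)) is at the coaster_a end and the pod basket is at the d end. So the order is tall→a, large→b, medium→c, small→d. In the top view the wooden-lidded jars are: small (142,263), tall (203,268), large (307,264), medium (463,263). The mug is at (386,268) with its handle pointing down. Next I'll measure positions.

```bash
cat > h.py <<'E'
from plant import manip
import numpy as np, cv2
from scipy.optimize import minimize
P={n:manip.camera_params(n) for n in('side','top')}
J={'jar_small':(.046,.060),'jar_medium':(.052,.085),'jar_large':(.058,.110),'jar_tall':(.064,.135)}
def proj(n,X):
    p=P[n]; c=np.atleast_2d(X)@p['R'].T+p['t']; q=c@p['intrinsics'].T; return q[:,:2]/q[:,2:]
def back(n,uv,z):
    p=P[n]; d=p['R'].T@np.linalg.inv(p['intrinsics'])@np.array([*uv,1.]); o=-p['R'].T@p['t']
    return o+d*(z-o[2])/d[2]
a=np.linspace(0,2*np.pi,60,endpoint=False)
def hull(n,x,y,z,d,h):
    c=np.c_[x+d/2*np.cos(a),y+d/2*np.sin(a)]
    X=np.r_[np.c_[c,np.full(60,z)],np.c_[c,np.full(60,z+h)]]
    return cv2.convexHull(proj(n,X).astype(np.float32))[:,0]
def render(n,*k):
    m=np.zeros((480,640),np.uint8); cv2.fillPoly(m,[np.round(hull(n,*k)*16).astype(np.int32)],1,cv2.LINE_8,4); return m>0
def fit(n,mask,d,h,z=0):
    ys,xs=np.nonzero(mask); x0=back(n,(xs.mean(),ys.mean()),z+h/2)[:2]
    def c(v):
        r=render(n,v[0],v[1],z,d,h); return -(r&mask).sum()/(r|mask).sum()
    r=minimize(c,x0,method='Nelder-Mead',options=dict(initial_simplex=[x0,x0+[.01,0],x0+[0,.01]],xatol=2e-4,fatol=1e-4))
    return r.x,-r.fun
E
python3 - <<'E'
from h import *
for n in('top','side'):
    manip.snapshot(n)
    for j,(d,h) in J.items():
        for r in manip.silhouettes(j,n)[:4]:
            x,i=fit(n,r['pixels'],d,h); print(n,j,round(r['conf'],2),np.round(r['xy']),r['pixels'].sum(),np.round(x,4),round(i,3))
    for k,hh in(('coaster_a',.017),('sugar_bowl',.03),('mug',.044)):
        for r in manip.silhouettes(k,n)[:5]:
            ys,xs=np.nonzero(r['pixels']); print(n,k,round(r['conf'],2),np.round(r['xy']),len(xs),np.round(back(n,(xs.mean(),ys.mean()),hh),4))
            if k=='mug' : print('fit',fit(n,r['pixels'],.074,.088))
E
```

```text
top jar_medium 0.95 [517. 288.] 1236 [ 0.3995 -0.3734] 0.927
top jar_medium 0.68 [428. 336.] 977 [ 0.3258 -0.2115] 0.91
top jar_medium 0.61 [480. 329.] 1127 [ 0.3434 -0.3085] 0.903
top jar_tall 0.71 [206. 270.] 1907 [0.432  0.1522] 0.954
top coaster_a 0.95 [268. 169.] 1150 [0.6315 0.0605 0.017 ]
top coaster_a 0.85 [325. 175.] 1251 [ 0.6197 -0.0395  0.017 ]
top coaster_a 0.78 [375. 182.] 1274 [ 0.6086 -0.1384  0.017 ]
top coaster_a 0.58 [217. 163.] 1172 [0.6417 0.1588 0.017 ]
top sugar_bowl 0.67 [154. 151.] 2299 [0.6627 0.2811 0.03  ]
top mug 0.68 [386. 272.] 1911 [ 0.4337 -0.1488  0.044 ]
fit (array([ 0.43670189, -0.14598844]), np.float64(0.8746223564954683))
side jar_small 0.65 [256. 111.] 140 [0.4566 0.3305] 0.186
side jar_medium 0.93 [228. 341.] 1751 [ 0.326  -0.2125] 0.902
side jar_medium 0.73 [319. 367.] 1820 [ 0.4464 -0.2752] 0.932
side jar_medium 0.73 [253. 403.] 1942 [ 0.3435 -0.3097] 0.923
side jar_medium 0.73 [300. 435.] 2106 [ 0.4005 -0.3761] 0.96
side jar_large 0.87 [278. 223.] 1989 [ 0.4413 -0.0162] 0.919
side jar_large 0.26 [257. 151.] 2437 [0.4351 0.1722] 0.776
side jar_tall 0.55 [259. 151.] 2300 [0.4329 0.1546] 0.905
side jar_tall 0.5 [321. 367.] 1836 [ 0.4411 -0.2718] 0.513
side coaster_a 0.93 [363. 155.] 810 [0.6414 0.1552 0.017 ]
side coaster_a 0.92 [381. 232.] 1121 [ 0.6196 -0.0427  0.017 ]
side coaster_a 0.88 [395. 278.] 1388 [ 0.6082 -0.1411  0.017 ]
side coaster_a 0.79 [373. 188.] 914 [0.6308 0.0567 0.017 ]
side coaster_a 0.61 [278. 223.] 2092 [0.4457 0.0191 0.017 ]
side sugar_bowl 0.64 [359. 109.] 1521 [0.6603 0.2834 0.03  ]
side mug 0.82 [293. 290.] 3162 [ 0.432  -0.1452  0.044 ]
fit (array([ 0.43665935, -0.14703131]), np.float64(0.8736263736263736))
```

```bash
python3 - <<'E'
from h import *
for n in('top','side'):
    im=manip.snapshot(n); hsv=cv2.cvtColor(im,cv2.COLOR_RGB2HSV)
    m=((hsv[...,0]>8)&(hsv[...,0]<20)&(hsv[...,1]>90)&(hsv[...,2]>90)).astype(np.uint8)
    k,l,st,ce=cv2.connectedComponentsWithStats(m)
    for i in range(1,k):
        if 150<st[i,4]<2000:
            c,e=None,None
            cn=cv2.findContours((l==i).astype(np.uint8),0,1)[0][0]
            (cx,cy),ax,_=cv2.fitEllipse(cv2.convexHull(cn))
            print(n,np.round([cx,cy],1),st[i,4],np.round(ax,1),{j:(np.round(back(n,(cx,cy),h)[:2],4).tolist()) for j,(d,h) in J.items()})
    # coasters by dark thresholding
    m=(hsv[...,2]<60).astype(np.uint8)
    k,l,st,ce=cv2.connectedComponentsWithStats(m)
    for i in range(1,k):
        if 600<st[i,4]<1700:
            cn=cv2.findContours((l==i).astype(np.uint8),0,1)[0][0]
            (cx,cy),ax,_=cv2.fitEllipse(cv2.convexHull(cn)); print(n,'dark',np.round([cx,cy],1),st[i,4],np.round(back(n,(cx,cy),.017)[:2],4))
for x,y in((.4329,.29),(.6364,.158),):print(proj('top',[[x,y,0]]))
E
```

```text
top [306.4 263.8] 955 [34.4 34.8] {'jar_small': [0.446, -0.0114], 'jar_medium': [0.4428, -0.0128], 'jar_large': [0.4396, -0.0142], 'jar_tall': [0.4364, -0.0156]}
top [200.  267.3] 1234 [38.6 40.3] {'jar_small': [0.4403, 0.1733], 'jar_medium': [0.4373, 0.1664], 'jar_large': [0.4343, 0.1595], 'jar_tall': [0.4312, 0.1526]}
top [463.8 262.3] 733 [29.7 31. ] {'jar_small': [0.4481, -0.2821], 'jar_medium': [0.4449, -0.2754], 'jar_large': [0.4416, -0.2687], 'jar_tall': [0.4383, -0.262]}
top [140.1 262.6] 509 [24.3 26.3] {'jar_small': [0.4488, 0.2784], 'jar_medium': [0.4455, 0.2684], 'jar_large': [0.4422, 0.2584], 'jar_tall': [0.4389, 0.2483]}
top [428.5 335.4] 825 [31.  34.5] {'jar_small': [0.325, -0.217], 'jar_medium': [0.3254, -0.2122], 'jar_large': [0.3258, -0.2075], 'jar_tall': [0.3262, -0.2027]}
top dark [207.4  14.7] 604 [0.957 0.194]
top dark [388.   32.1] 883 [ 0.9138 -0.1679]
top dark [441.6  42.3] 1361 [ 0.8904 -0.2726]
top dark [608.4 178.4] 1469 [ 0.6098 -0.5682]
top dark [218.9 165. ] 1157 [0.6405 0.1582]
top dark [271.  170.5] 819 [0.629 0.059]
top dark [446.  180.3] 693 [ 0.60
[... 384 characters left out ...]
.4 330.5] 985 [32.9 38.2] {'jar_small': [0.3254, -0.2014], 'jar_medium': [0.3266, -0.2154], 'jar_large': [0.3277, -0.2295], 'jar_tall': [0.3289, -0.2435]}
side [319.4 353.2] 964 [33.7 36.1] {'jar_small': [0.4495, -0.2665], 'jar_medium': [0.4462, -0.2782], 'jar_large': [0.4428, -0.2899], 'jar_tall': [0.4395, -0.3016]}
side dark [363.1 155.6] 746 [0.6421 0.1552]
side dark [372.1 191.6] 881 [0.6308 0.0561]
side dark [382.4 232.2] 1065 [ 0.6197 -0.0429]
side dark [582.  283.9] 1540 [ 0.9119 -0.2215]
side dark [393.9 278.3] 1295 [ 0.6083 -0.1418]
side dark [437.2 276.3] 1371 [ 0.6807 -0.154 ]
side dark [301.2 446.7] 603 [ 0.3993 -0.3739]
[[145.96107277 275.34735591]]
[[220.96904076 169.88579154]]
```

```bash
cat > g.py <<'E'
import sys
from plant import manip
import numpy as np
from scipy.spatial.transform import Rotation as Ro
def go(x,y,z,yaw=-6.4):
    s=manip.state(); p=s['tool_pos']; q=s['tcp_rot']; R=Ro.from_quat([*q[1:],q[0]]).as_matrix()
    d=R.T@(np.array([x,y,z])-p)*1000
    cur=np.degrees(np.arctan2(R[1,1],R[0,1])); tw=-((yaw-cur+180)%360-180)
    print('t',round(s['t'],2),'pos',p.round(4),'yaw',round(cur,2),'tilt',round(np.degrees(np.arccos(-R[2,2])),2),'F',s['contact_force'].round(1),'w',round(s['width']*1000,1),'-> shift',d.round(1),'twist',round(tw,2))
if __name__=='__main__': go(*map(float,sys.argv[1:]))
E
python3 g.py .433 .1535 .27
```

```text
t 1.0 pos [0.1396 0.5835 0.3027] yaw 76.55 tilt 0.01 F [0.  0.7 0.1] w 87.6 -> shift [-385.4 -349.9   32.7] twist 82.95
```

```bash
python3 -m jog '[[87.8,-30,-27,0,8],[87.8,-70,-63,0,18],[87.8,-110,-100,0,28],[87.8,-150,-136,0,38],[87.8,-190,-172,0,48],[87.8,-230,-209,0,58],[87.8,-260,-236,0,68],[87.8,-280,-254,0,78]]'; python3 g.py .433 .1535 .25
```

```text
t: 2.0
tool_pos: [0.3538, 0.2698, 0.3029]
tcp_rot: [0.0, 0.719, 0.695, 0.0]
contact_force: [-0.1, -0.3, -0.4]
width: 0.0876
t 2.0 pos [0.3538 0.2698 0.3029] yaw -1.87 tilt 0.04 F [-0.1 -0.3 -0.4] w 87.6 -> shift [-113.7   83.    52.9] twist 4.53
```

```bash
sleep 1; python3 g.py .433 .1535 .25
```

```text
t 2.0 pos [0.3538 0.2698 0.3029] yaw -1.87 tilt 0.04 F [-0.1 -0.3 -0.4] w 87.6 -> shift [-113.7   83.    52.9] twist 4.53
```

```bash
python3 -m jog '[[87.8,-30,22,0,1.5],[87.8,-70,51,0,3],[87.8,-100,73,0,4.5],[87.8,-113,82,10,4.5],[87.8,-113,82,25,4.5],[87.8,-113,82,38,4.5],[87.8,-113,82,38,4.5]]'; python3 g.py .433 .1535 .151
```

```text
t: 2.88
tool_pos: [0.4307, 0.1566, 0.2634]
tcp_rot: [-0.001, 0.743, 0.67, -0.001]
contact_force: [0.5, -0.2, 0.4]
width: 0.0878
t 2.88 pos [0.4307 0.1566 0.2634] yaw -5.9 tilt 0.17 F [ 0.5 -0.2  0.4] w 87.8 -> shift [ -2.8   2.9 112.4] twist 0.5
```

```bash
python3 -m jog '[[87.8,-2.5,2.5,0,0.4],[87.8,-2.5,2.5,25,0.4],[87.8,-2.5,2.5,55,0.4],[87.8,-2.5,2.5,80,0.4],[87.8,-2.5,2.5,92,0.4],[87.8,-2.5,2.5,92,0.4]]'; python3 g.py .433 .1535 .151
python3 - <<'E'
from h import *
cv2.imwrite('pics/top1.png',manip.snapshot('top')[:,:,::-1]);cv2.imwrite('pics/side1.png',manip.snapshot('side')[:,:,::-1])
E
```

```text
t: 3.62
tool_pos: [0.4341, 0.1536, 0.1725]
tcp_rot: [-0.0, 0.745, 0.667, -0.0]
contact_force: [0.5, -0.5, 0.7]
width: 0.0877
t 3.62 pos [0.4341 0.1536 0.1725] yaw -6.34 tilt 0.05 F [ 0.5 -0.5  0.7] w 87.7 -> shift [-0.2 -1.1 21.5] twist 0.06
```

View pics/side1.png

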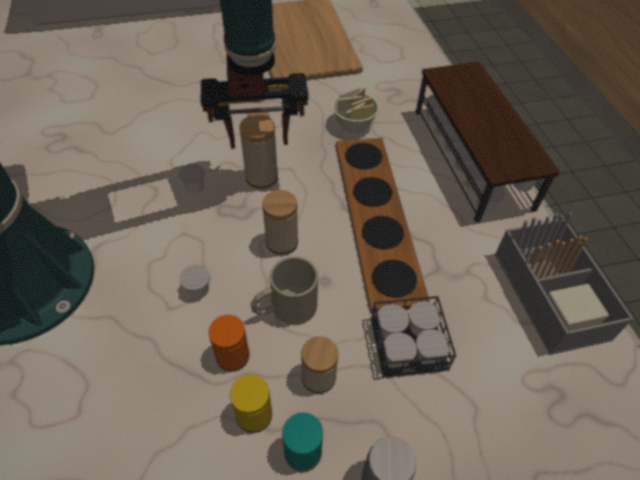

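The side view shows the jaws straddling the tall jar at (258,150), with a finger on each side. I'll descend and grip.

```bash
python3 -m jog '[[87.8,0,-1,12,0],[87.8,0,-1,21,0],[87.8,0,-1,21,0],[60,0,-1,21,0],[60,0,-1,21,0],[60,0,-1,21,0],[60,0,-1,21,0],[55,0,-1,21,0]]' 25; python3 g.py .6415 .157 .188
```

```text
t: 4.72
tool_pos: [0.4333, 0.1537, 0.1518]
tcp_rot: [0.0, 0.745, 0.667, 0.0]
contact_force: [-0.9, 0.2, 2.6]
width: 0.0636
t 4.72 pos [0.4333 0.1537 0.1518] yaw -6.36 tilt 0.02 F [-0.9  0.2  2.6] w 63.6 -> shift [ 26.4 206.6 -36.1] twist 0.04
```

```bash
python3 -m jog '[[55,0,0,-4,0],[55,0,0,-15,0],[55,0,0,-30,0],[55,0,0,-44,0],[55,0,0,-50,0],[55,0,0,-50,0]]' 25; python3 g.py .6415 .157 .200;python3 -m jog '[[55,1,10,0,0],[55,4,32,0,0],[55,9,70,0,0],[55,15,115,0,0],[55,20,155,0,0],[55,24,186,0,0],[55,26,202,0,0],[55,26,206,0,0]]' ; python3 g.py .6415 .157 .169
```

```text
t: 5.48
tool_pos: [0.4333, 0.1537, 0.2022]
tcp_rot: [0.0, 0.745, 0.667, 0.0]
contact_force: [-0.4, -0.8, -4.8]
width: 0.0638
t 5.47 pos [0.4333 0.1537 0.2022] yaw -6.35 tilt 0.06 F [-0.4 -0.8 -4.8] w 63.8 -> shift [ 26.3 206.5   2.4] twist 0.05
t: 6.48
tool_pos: [0.642, 0.1565, 0.2004]
tcp_rot: [-0.0, 0.745, 0.667, -0.0]
contact_force: [-0.7, -0.7, -5.3]
width: 0.0638
t 6.47 pos [0.642  0.1565 0.2004] yaw -6.38 tilt 0.04 F [-0.7 -0.7 -5.3] w 63.8 -> shift [ 0.5 -0.5 31.4] twist 0.02
```

```bash
python3 -m jog '[[55,0,0,8,0],[55,0,0,17,0],[55,0,0,23,0],[55,0,0,26,0],[55,0,0,26,0]]'; python3 g.py .6415 .157 .169
python3 - <<'E'
from h import *
for n in('top','side'):
    cv2.imwrite(f'pics/{n}2.png',manip.snapshot(n)[:,:,::-1])
    for r in manip.silhouettes('jar_tall',n)[:2]: print(n,r['conf'],r['xy'],fit(n,r['pixels'],*J['jar_tall'],z=.0225))
E
```

```text
t: 7.1
tool_pos: [0.6405, 0.1567, 0.1755]
tcp_rot: [-0.0, 0.745, 0.667, -0.0]
contact_force: [-0.0, 0.2, -3.5]
width: 0.0632
t 7.1 pos [0.6405 0.1567 0.1755] yaw -6.34 tilt 0.02 F [-0.   0.2 -3.5] w 63.2 -> shift [0.4 0.9 6.5] twist 0.06
top 0.75 [215.8, 158.9] (array([0.63318778, 0.14797218]), np.float64(0.4490238611713666))
side 0.75 [364.3, 127.8] (array([0.64117764, 0.15931146]), np.float64(0.8513351933041052))
```

View pics/side2.png

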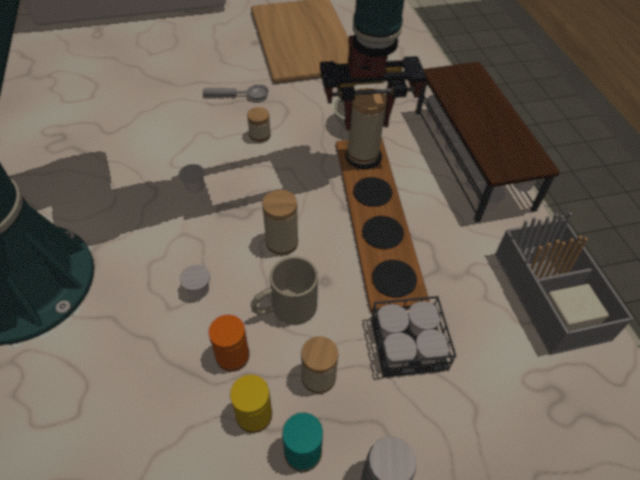

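View pics/top2.png

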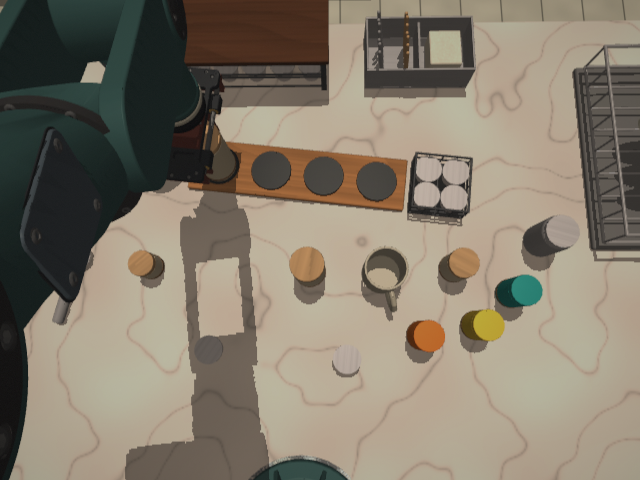

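```bash
python3 - <<'E'
from h import *
im=cv2.imread('pics/side2.png')
for y,c in((.157,(0,255,0)),(.155,(0,0,255)),(.159,(255,0,0))):
    big=cv2.resize(im[80:180,310:420],None,fx=5,fy=5)
    pts=hull('side',.641,y,.0225,.064,.135); cv2.polylines(big,[np.int32((pts-[310,80])*5+2)],True,c,1)
    cv2.imwrite(f'pics/z2_{int(y*1000)}.png',big)
    cv2.imwrite('pics/z2_%d.png'%int(y*1000),big)
E
python3 -c "
import cv2,numpy as np
a=[cv2.imread('pics/z2_%d.png'%k)[:, :400] for k in(155,159)]
cv2.imwrite('pics/z2.png',np.hstack(a))"
```

```text
(no output)
```

View pics/z2.png

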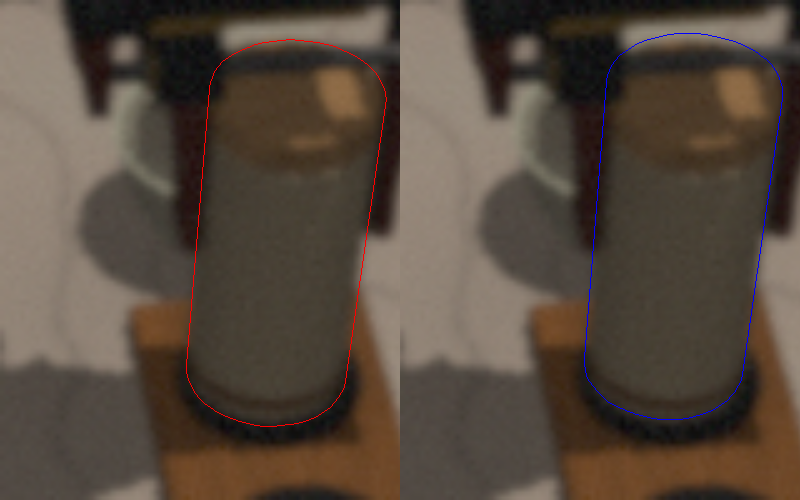

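```bash
python3 -m jog '[[55,0.4,0.5,2,0],[55,0.4,0.5,3.5,0],[55,0.4,0.5,5,0],[55,0.4,0.5,6,0],[55,0.4,0.5,6.5,0],[55,0.4,0.5,6.5,0]]'; python3 g.py .6415 .157 .169
```

```text
t: 8.05
tool_pos: [0.6413, 0.157, 0.1691]
tcp_rot: [0.0, 0.745, 0.667, -0.0]
contact_force: [-0.0, -0.1, -4.2]
width: 0.0635
t 8.05 pos [0.6413 0.157  0.1691] yaw -6.35 tilt 0.01 F [-0.  -0.1 -4.2] w 63.5 -> shift [0.  0.2 0.1] twist 0.05
```

```bash
python3 -m jog '[[55,0,0,0.5,0],[55,0,0,1,0],[55,0,0,1,0]]'; python3 -m jog '[[55,0,0,0.4,0],[55,0,0,0.8,0],[55,0,0,0.8,0]]'
```

```text
t: 8.43
tool_pos: [0.6413, 0.1571, 0.1689]
tcp_rot: [0.0, 0.745, 0.667, 0.0]
contact_force: [-3.8, -0.7, 3.8]
width: 0.0637
t: 8.8
tool_pos: [0.6414, 0.1571, 0.1689]
tcp_rot: [0.0, 0.745, 0.667, 0.0]
contact_force: [-4.3, -0.9, 10.4]
width: 0.0636
```

```bash
python3 -m jog '[[55,0,0,-0.8,0],[64,0,0,-0.8,0],[68,0,0,-0.8,0],[75,0,0,-0.8,0],[87.8,0,0,-0.8,0],[87.8,0,0,-0.8,0],[87.8,0,0,-0.8,0]]'; python3 -m jog '[[87.8,0,0,-10,0],[87.8,0,0,-30,0],[87.8,0,0,-60,0],[87.8,0,0,-100,0],[87.8,0,0,-110,0],[87.8,0,0,-110,0]]'; python3 g.py .4405 -.0155 .26
```

```text
t: 9.68
tool_pos: [0.6413, 0.157, 0.1681]
tcp_rot: [0.0, 0.745, 0.667, -0.0]
contact_force: [0.1, -0.1, 0.6]
width: 0.0875
t: 10.42
tool_pos: [0.6415, 0.1571, 0.2789]
tcp_rot: [0.0, 0.745, 0.667, 0.001]
contact_force: [-0.7, 0.2, 0.2]
width: 0.0881
t 10.43 pos [0.6415 0.1571 0.2789] yaw -6.35 tilt 0.09 F [-0.7  0.2  0.2] w 88.1 -> shift [-193.8 -180.7   18.5] twist 0.05
```

```bash
python3 -m jog '[[87.8,-20,-18,0,0],[87.8,-55,-52,0,0],[87.8,-95,-88,0,0],[87.8,-135,-126,0,0],[87.8,-170,-158,10,0],[87.8,-190,-176,25,0],[87.8,-194,-180.5,40,0],[87.8,-194,-180.5,50,0]]'; python3 g.py .4405 -.0155 .126
python3 - <<'E'
from h import *
n='top'; im=manip.snapshot(n); cv2.imwrite('pics/top3.png',im[:,:,::-1])
for r in manip.silhouettes('jar_tall',n)[:2]: print(n,r['conf'],r['xy'],fit(n,r['pixels'],*J['jar_tall'],z=.017))
n='side'; im=manip.snapshot(n); cv2.imwrite('pics/side3.png',im[:,:,::-1])
for r in manip.silhouettes('jar_tall',n)[:2]: print(n,r['conf'],r['xy'],fit(n,r['pixels'],*J['jar_tall'],z=.017))
E
```

```text
t: 11.42
tool_pos: [0.4388, -0.0159, 0.2265]
tcp_rot: [-0.001, 0.746, 0.666, -0.001]
contact_force: [0.7, -0.0, -0.1]
width: 0.0879
t 11.43 pos [ 0.4388 -0.0159  0.2265] yaw -6.41 tilt 0.19 F [ 0.7 -0.  -0.1] w 87.9 -> shift [  0.5   1.9 100.5] twist -0.01
top 0.63 [191.4, 134.5] (array([0.67707899, 0.18737943]), np.float64(0.2272536687631027))
side 0.98 [362.5, 128.2] (array([0.63918384, 0.15511188]), np.float64(0.9544193420531114))
side 0.7 [369.7, 162.8] (array([0.61189338, 0.08015082]), np.float64(0.05584512285927029))
```

View pics/top3.png

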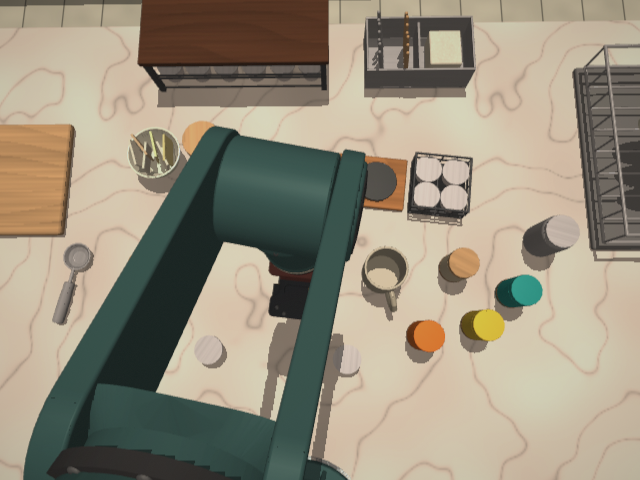

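```bash
python3 -m jog '[[87.8,0.5,1.5,15,0],[87.8,0.5,1.5,40,0],[87.8,0.5,1.5,65,0],[87.8,0.5,1.5,85,0],[87.8,0.5,1.5,95,0],[87.8,0.5,1.5,100,0],[87.8,0.5,1.5,100,0]]'; python3 g.py .4405 -.0155 .126;  python3 -m jog '[[60,0,0,0,0],[55,0,0,0,0],[50,0,0,0,0],[50,0,0,0,0],[50,0,0,0,0]]' 25
```

```text
t: 12.5
tool_pos: [0.4423, -0.0154, 0.1284]
tcp_rot: [0.0, 0.745, 0.667, 0.0]
contact_force: [-0.3, 0.5, -0.2]
width: 0.0878
t 12.5 pos [ 0.4423 -0.0154  0.1284] yaw -6.34 tilt 0.02 F [-0.3  0.5 -0.2] w 87.8 -> shift [-0.3 -1.8  2.4] twist 0.06
t: 13.12
tool_pos: [0.4419, -0.0155, 0.1284]
tcp_rot: [0.0, 0.745, 0.667, -0.0]
contact_force: [-1.4, 0.8, 4.7]
width: 0.0578
```

Gripped (57.8 mm). Next I'll lift it and move to b; the touchdown TCP height should be about 0.1284+0.017=0.1454.

```bash
python3 -m jog '[[50,0,0,-4,0],[50,0,0,-15,0],[50,0,0,-30,0],[50,0,0,-44,0],[50,0,0,-50,0],[50,0,0,-50,0]]' 25; python3 g.py .631 .058 .175
```

```text
t: 13.88
tool_pos: [0.4422, -0.0155, 0.1786]
tcp_rot: [0.0, 0.745, 0.667, 0.0]
contact_force: [-0.3, -0.4, -3.5]
width: 0.058
t 13.88 pos [ 0.4422 -0.0155  0.1786] yaw -6.35 tilt 0.05 F [-0.3 -0.4 -3.5] w 58.0 -> shift [ 93.9 179.6   3.7] twist 0.05
```

```bash
python3 -m jog '[[50,5,10,0,0],[50,18,35,0,0],[50,37,70,0,0],[50,57,110,0,0],[50,76,145,0,0],[50,89,170,0,0],[50,94,179.5,0,0],[50,94,179.5,0,0]]'; python3 g.py .631 .058 .153
```

```text
t: 14.88
tool_pos: [0.6306, 0.0583, 0.1773]
tcp_rot: [-0.0, 0.745, 0.667, -0.001]
contact_force: [0.0, 0.1, -3.5]
width: 0.0574
t 14.88 pos [0.6306 0.0583 0.1773] yaw -6.32 tilt 0.08 F [ 0.   0.1 -3.5] w 57.4 -> shift [-0.3  0.4 24.3] twist 0.08
```

```bash
python3 -m jog '[[50,0,0,8,0],[50,0,0,16,0],[50,0,0,22,0],[50,0,0,26,0],[50,0,0,28.5,0],[50,0,0,30,0],[50,0,0,31,0],[50,0,0,31,0]]';  python3 -m jog '[[50,0,0,0.7,0],[50,0,0,1.3,0],[50,0,0,1.3,0]]'; python3 g.py .631 .058 .145
```

```text
t: 15.88
tool_pos: [0.6309, 0.0581, 0.1473]
tcp_rot: [0.0, 0.745, 0.667, 0.0]
contact_force: [-0.6, -0.6, -2.6]
width: 0.0581
t: 16.25
tool_pos: [0.6307, 0.0581, 0.1458]
tcp_rot: [-0.0, 0.745, 0.667, -0.0]
contact_force: [0.3, 0.4, -3.4]
width: 0.0579
t 16.25 pos [0.6307 0.0581 0.1458] yaw -6.35 tilt 0.01 F [ 0.3  0.4 -3.4] w 57.9 -> shift [-0.   0.3  0.8] twist 0.05
```

```bash
python3 -m jog '[[50,0,0,0.5,0],[50,0,0,1,0],[50,0,0,1,0]]'; python3 -m jog '[[50,0,0,0.1,0],[50,0,0,0.1,0]]'
```

```text
t: 16.62
tool_pos: [0.6308, 0.0581, 0.1454]
tcp_rot: [0.0, 0.745, 0.667, 0.0]
contact_force: [-2.7, -0.2, 3.3]
width: 0.0578
t: 16.88
tool_pos: [0.6308, 0.0581, 0.1454]
tcp_rot: [0.0, 0.745, 0.667, 0.0]
contact_force: [-2.6, 0.5, 6.6]
width: 0.0576
```

Contact confirmed. Release, retract, then head for the medium jar.

```bash
python3 -m jog '[[50,0,0,-0.5,0],[58,0,0,-0.5,0],[62,0,0,-0.5,0],[70,0,0,-0.5,0],[87.8,0,0,-0.5,0],[87.8,0,0,-0.5,0],[87.8,0,0,-0.5,0]]'; python3 -m jog '[[87.8,0,0,-10,0],[87.8,0,0,-30,0],[87.8,0,0,-60,0],[87.8,0,0,-100,0],[87.8,0,0,-120,0],[87.8,0,0,-120,0]]'; python3 g.py .4455 -.2765 .22
```

```text
t: 17.75
tool_pos: [0.6308, 0.0581, 0.1453]
tcp_rot: [0.0, 0.745, 0.667, -0.0]
contact_force: [-0.3, -0.2, 0.4]
width: 0.0877
t: 18.5
tool_pos: [0.632, 0.0581, 0.2678]
tcp_rot: [0.002, 0.745, 0.667, 0.002]
contact_force: [0.1, -0.9, -0.0]
width: 0.088
t 18.5 pos [0.632  0.0581 0.2678] yaw -6.35 tilt 0.27 F [ 0.1 -0.9 -0. ] w 88.0 -> shift [-353.2 -148.6   47. ] twist 0.05
```

```bash
python3 -m jog '[[87.8,-25,-10,0,0],[87.8,-75,-31,0,0],[87.8,-130,-54,0,0],[87.8,-187,-78,0,0],[87.8,-243,-102,0,0],[87.8,-300,-126,0,0],[87.8,-338,-142,0,0],[87.8,-353,-148,10,0]]';python3 -m jog '[[87.8,0,0,0,0],[87.8,0,0,0,0]]'; python3 g.py .4455 -.2765 .112
python3 - <<'E'
from h import *
n='side'; im=manip.snapshot(n); cv2.imwrite('pics/side4.png',im[:,:,::-1])
n='top'; im=manip.snapshot(n); cv2.imwrite('pics/top4.png',im[:,:,::-1])
for j in('jar_tall','jar_large','jar_medium'):
  for n in('side','top'):
    for r in manip.silhouettes(j,n)[:3]: print(n,j,r['conf'],np.round(r['xy']),fit(n,r['pixels'],*J[j],z=.017 if j!='jar_medium' else 0))
E
```

```text
t: 19.5
tool_pos: [0.4435, -0.2781, 0.2547]
tcp_rot: [0.0, 0.746, 0.666, -0.0]
contact_force: [0.3, 0.9, -0.3]
width: 0.0879
t: 19.75
tool_pos: [0.445, -0.275, 0.2547]
tcp_rot: [-0.001, 0.745, 0.667, 0.0]
contact_force: [1.0, 0.9, -0.3]
width: 0.0879
t 19.75 pos [ 0.445  -0.275   0.2547] yaw -6.31 tilt 0.09 F [ 1.   0.9 -0.3] w 87.9 -> shift [ -1.6   0.8 142.7] twist 0.09
side jar_tall 0.69 [378. 120.] (array([0.67936972, 0.18325705]), np.float64(0.09386578839028406))
top jar_tall 0.77 [206. 148.] (array([0.63939195, 0.15608773]), np.float64(0.9483814523184602))
side jar_large 0.96 [378. 174.] (array([0.63522008, 0.05782514]), np.float64(0.5892239248640633))
top jar_large 0.58 [268. 159.] (array([0.63016454, 0.05886014]), np.float64(0.9126335637963545))
side jar_medium 0.94 [320. 364.] (array([ 0.44635032, -0.27542876]), np.float64(0.9093701996927803))
side jar_medium 0.86 [254. 404.] (array([ 0.34327001, -0.31254026]), np.float64(0.9025082820634169))
side jar_medium 0.78 [230. 343.] (array([ 0.32593208, -0.21380776]), np.float64(0.9385330578512396))
top jar_medium 0.83 [452. 259.] (array([ 0.44730822, -0.27211301]), np.float64(0.617338003502627))
top jar_medium 0.64 [413. 332.] (array([ 0.33438466, -0.18667695]), np.float64(0.2899118511263467))
top jar_medium 0.52 [536. 290.] (array([ 0.40453969, -0.37899976]), np.float64(0.09410007468259896))
```

View pics/top4.png

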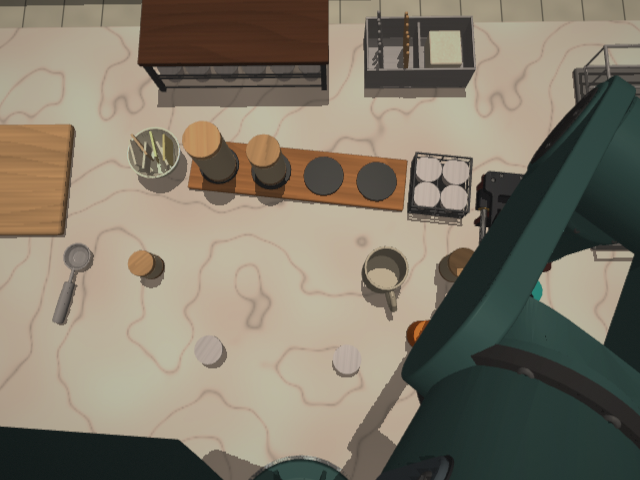

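View pics/side4.png

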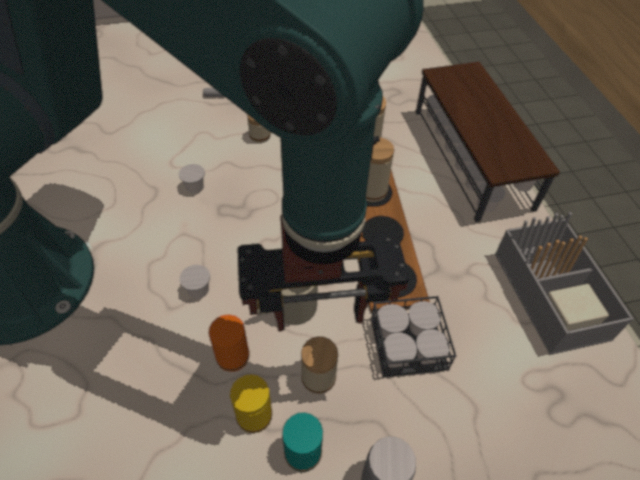

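```bash
python3 -m jog '[[87.8,-1.5,1,15,0],[87.8,-1.5,1,45,0],[87.8,-1.5,1,80,0],[87.8,-1.5,1,110,0],[87.8,-1.5,1,130,0],[87.8,-1.5,1,141,0],[87.8,-1.5,1,141,0]]'; python3 g.py .4455 -.2765 .112;  python3 -m jog '[[60,0,0,0,0],[50,0,0,0,0],[44,0,0,0,0],[44,0,0,0,0],[44,0,0,0,0]]' 25
```

```text
t: 21.02
tool_pos: [0.445, -0.2777, 0.1134]
tcp_rot: [-0.001, 0.745, 0.667, -0.0]
contact_force: [-0.5, 0.8, -0.4]
width: 0.0879
t 21.02 pos [ 0.445  -0.2777  0.1134] yaw -6.36 tilt 0.1 F [-0.5  0.8 -0.4] w 87.9 -> shift [1.2 0.4 1.4] twist 0.04
t: 21.65
tool_pos: [0.4458, -0.2782, 0.1147]
tcp_rot: [0.001, 0.745, 0.667, 0.0]
contact_force: [0.1, 0.2, 3.8]
width: 0.052
```

```bash
python3 -m jog '[[44,0,0,-4,0],[44,0,0,-15,0],[44,0,0,-35,0],[44,0,0,-60,0],[44,0,0,-85,0],[44,0,0,-103,0],[44,0,0,-110,0],[44,0,0,-110,0]]' 25; python3 g.py .6197 -.0425 .215
```

```text
t: 22.65
tool_pos: [0.4454, -0.278, 0.2246]
tcp_rot: [0.0, 0.745, 0.667, -0.0]
contact_force: [0.3, -0.1, -3.4]
width: 0.0515
t 22.65 pos [ 0.4454 -0.278   0.2246] yaw -6.35 tilt 0.04 F [ 0.3 -0.1 -3.4] w 51.5 -> shift [253.3 147.1   9.6] twist 0.05
```

```bash
python3 -m jog '[[44,12,7,0,0],[44,45,26,0,0],[44,90,52,0,0],[44,135,78,0,0],[44,180,104,0,0],[44,220,128,0,0],[44,245,142,0,0],[44,253,147,0,0]]'; python3 -m jog '[[44,0,0,0,0],[44,0,0,15,0],[44,0,0,35,0],[44,0,0,55,0],[44,0,0,70,0],[44,0,0,80,0],[44,0,0,84,0],[44,0,0,84,0]]';  python3 g.py .6197 -.0425 .132
```

```text
t: 23.65
tool_pos: [0.6199, -0.0404, 0.2231]
tcp_rot: [-0.001, 0.744, 0.668, -0.0]
contact_force: [-0.1, -0.2, -2.5]
width: 0.0513
t: 24.65
tool_pos: [0.6197, -0.0429, 0.1403]
tcp_rot: [0.0, 0.745, 0.667, -0.0]
contact_force: [-0.4, 0.1, -2.4]
width: 0.0519
t 24.65 pos [ 0.6197 -0.0429  0.1403] yaw -6.36 tilt 0.01 F [-0.4  0.1 -2.4] w 51.9 -> shift [ 0.4 -0.   8.3] twist 0.04
```

```bash
python3 -m jog '[[44,0.4,0,3,0],[44,0.4,0,5.5,0],[44,0.4,0,7,0],[44,0.4,0,8,0],[44,0.4,0,8,0]]'; python3 -m jog '[[44,0,0,0.5,0],[44,0,0,1,0],[44,0,0,1,0]]'
```

```text
t: 25.28
tool_pos: [0.6196, -0.0423, 0.1322]
tcp_rot: [-0.0, 0.745, 0.667, -0.0]
contact_force: [-0.7, -0.9, -2.5]
width: 0.0519
t: 25.65
tool_pos: [0.6197, -0.0424, 0.1317]
tcp_rot: [0.0, 0.745, 0.667, 0.0]
contact_force: [-1.1, 0.1, 2.9]
width: 0.0517
```

Contact. Release and go up, then to the small jar. I'll travel at a safe height and give the tall jar room (its top is at 0.152 and the fingertips need to stay above 0.17, so TCP at least 0.26).

```bash
python3 -m jog '[[44,0,0,0,0],[52,0,0,0,0],[56,0,0,0,0],[65,0,0,0,0],[87.8,0,0,0,0],[87.8,0,0,0,0],[87.8,0,0,0,0]]'; python3 -m jog '[[87.8,0,0,-10,0],[87.8,0,0,-30,0],[87.8,0,0,-60,0],[87.8,0,0,-100,0],[87.8,0,0,-135,0],[87.8,0,0,-140,0],[87.8,0,0,-140,0]]'; python3 g.py .449 .277 .22
```

```text
t: 26.52
tool_pos: [0.6196, -0.0424, 0.1312]
tcp_rot: [0.0, 0.745, 0.667, -0.0]
contact_force: [0.7, -0.4, -0.2]
width: 0.0876
t: 27.4
tool_pos: [0.6194, -0.0423, 0.2713]
tcp_rot: [0.0, 0.745, 0.667, 0.0]
contact_force: [-0.6, -0.4, 0.2]
width: 0.0877
t 27.4 pos [ 0.6194 -0.0423  0.2713] yaw -6.35 tilt 0.01 F [-0.6 -0.4  0.2] w 87.7 -> shift [ 298.5 -204.7   51.2] twist 0.05
```

```bash
python3 -m jog '[[87.8,10,-20,0,0],[87.8,35,-60,0,0],[87.8,75,-105,0,0],[87.8,120,-140,0,0],[87.8,170,-165,0,0],[87.8,220,-185,0,0],[87.8,265,-200,0,0],[87.8,290,-204,0,0]]'; python3 -m jog '[[87.8,8,0,0,0],[87.8,8,0,0,0],[87.8,8,0,10,0]]'; python3 g.py .449 .277 .097
python3 - <<'E'
from h import *
n='side'; im=manip.snapshot(n); cv2.imwrite('pics/side5.png',im[:,:,::-1])
n='top'; im=manip.snapshot(n); cv2.imwrite('pics/top5.png',im[:,:,::-1])
for j in('jar_small',):
  for n in('side','top'):
    for r in manip.silhouettes(j,n)[:3]: print(n,j,r['conf'],np.round(r['xy']),fit(n,r['pixels'],*J[j]))
E
```

```text
t: 28.4
tool_pos: [0.447, 0.2701, 0.2695]
tcp_rot: [-0.001, 0.745, 0.668, -0.002]
contact_force: [0.3, -0.2, -0.5]
width: 0.0878
t: 28.78
tool_pos: [0.4503, 0.2755, 0.261]
tcp_rot: [0.0, 0.746, 0.666, 0.0]
contact_force: [0.6, -0.9, -0.2]
width: 0.088
t 28.77 pos [0.4503 0.2755 0.261 ] yaw -6.41 tilt 0.04 F [ 0.6 -0.9 -0.2] w 88.0 -> shift [  1.4  -1.6 164. ] twist -0.01
side jar_small 0.96 [260. 124.] (array([0.45006253, 0.27940612]), np.float64(0.9591078066914498))
side jar_small 0.26 [294. 289.] (array([ 0.43083708, -0.13922629]), np.float64(0.3910360506658006))
top jar_small 0.95 [147. 264.] (array([0.45019406, 0.28032125]), np.float64(0.921875))
```

View pics/top5.png

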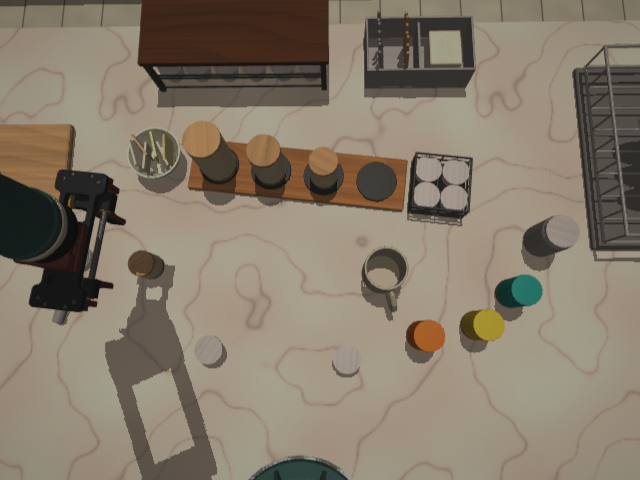

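View pics/side5.png

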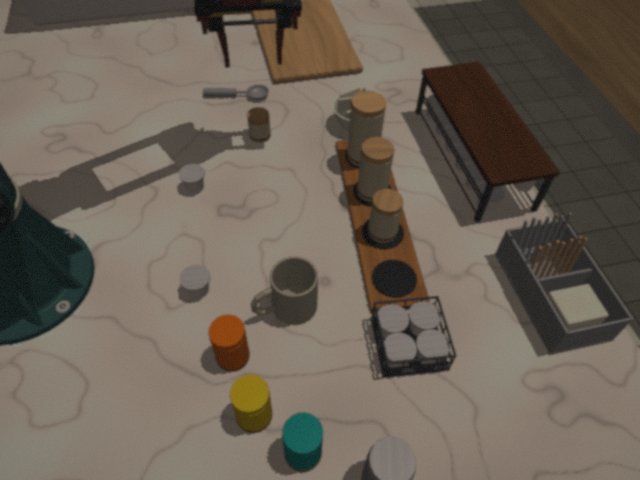

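Three jars stand upright on a, b and c in both views. The small jar measures about (0.450, 0.2795), so I'll shift +4 mm along the row and descend.

```bash
python3 -m jog '[[87.8,4,0.3,15,0],[87.8,4,0.3,50,0],[87.8,4,0.3,85,0],[87.8,4,0.3,120,0],[87.8,4,0.3,145,0],[87.8,4,0.3,158,0],[87.8,4,0.3,163,0],[87.8,4,0.3,163,0]]'; python3 g.py .450 .2792 .097;  python3 -m jog '[[60,0,0,0,0],[45,0,0,0,0],[38,0,0,0,0],[38,0,0,0,0],[38,0,0,0,0],[38,0,0,0,0]]' 25; python3 -m jog '[[38,0,0,-4,0],[38,0,0,-15,0],[38,0,0,-35,0],[38,0,0,-60,0],[38,0,0,-85,0],[38,0,0,-110,0],[38,0,0,-120,0],[38,0,0,-120,0]]'; python3 g.py .450 -.13 .216
```

```text
t: 29.98
tool_pos: [0.4509, 0.2804, 0.0985]
tcp_rot: [0.0, 0.745, 0.667, 0.0]
contact_force: [-0.7, 0.6, 0.3]
width: 0.0876
t 29.98 pos [0.4509 0.2804 0.0985] yaw -6.35 tilt 0.03 F [-0.7  0.6  0.3] w 87.6 -> shift [-1.3 -0.7  1.5] twist 0.05
t: 30.72
tool_pos: [0.4506, 0.2803, 0.0983]
tcp_rot: [0.0, 0.745, 0.667, 0.0]
contact_force: [0.2, -0.0, 2.0]
width: 0.0459
t: 31.72
tool_pos: [0.4508, 0.2804, 0.2189]
tcp_rot: [0.0, 0.745, 0.667, 0.001]
contact_force: [-1.1, 0.6, -2.4]
width: 0.0456
t 31.73 pos [0.4508 0.2804 0.2189] yaw -6.35 tilt 0.08 F [-1.1  0.6 -2.4] w 45.6 -> shift [-408.    44.6    2.6] twist 0.05
```

```bash
python3 g.py .500 -.138 .218; python3 -m jog '[[38,-15,3,0,0],[38,-50,12,0,0],[38,-95,22,0,0],[38,-140,33,0,0],[38,-185,44,0,0],[38,-230,55,0,0],[38,-265,65,0,0],[38,-280,69,0,0]]';  python3 g.py .500 -.138 .218
```

```text
t 31.73 pos [0.4508 0.2804 0.2189] yaw -6.35 tilt 0.08 F [-1.1  0.6 -2.4] w 45.6 -> shift [-410.4   95.2    0.7] twist 0.05
t: 32.72
tool_pos: [0.4875, -0.0079, 0.2173]
tcp_rot: [-0.001, 0.746, 0.666, -0.001]
contact_force: [0.2, 0.2, -2.0]
width: 0.0457
t 32.73 pos [ 0.4875 -0.0079  0.2173] yaw -6.5 tilt 0.11 F [ 0.2  0.2 -2. ] w 45.7 -> shift [-127.8   27.1   -0.7] twist -0.1
```

```bash
python3 -m jog '[[38,-15,3,0,0],[38,-50,10,0,0],[38,-90,19,0,0],[38,-118,25,0,0],[38,-128,27,0,0],[38,-128,27,0,0]]';  python3 g.py .6085 -.1405 .218
```

```text
t: 33.48
tool_pos: [0.5006, -0.1355, 0.218]
tcp_rot: [-0.0, 0.745, 0.667, -0.0]
contact_force: [0.3, -0.4, -1.7]
width: 0.0455
t 33.48 pos [ 0.5006 -0.1355  0.218 ] yaw -6.38 tilt 0.05 F [ 0.3 -0.4 -1.7] w 45.5 -> shift [ 7.000e+00  1.078e+02 -1.000e-01] twist 0.02
```

```bash
python3 -m jog '[[38,1,10,0,0],[38,3,35,0,0],[38,5,65,0,0],[38,6,90,0,0],[38,7,105,0,0],[38,7,107.5,0,0],[38,7,107.5,0,0]]'; python3 -m jog '[[38,0,0,15,0],[38,0,0,35,0],[38,0,0,55,0],[38,0,0,70,0],[38,0,0,82,0],[38,0,0,90,0],[38,0,0,93,0],[38,0,0,93,0]]';  python3 g.py .6085 -.1405 .116
```

```text
t: 34.35
tool_pos: [0.6078, -0.1402, 0.218]
tcp_rot: [-0.001, 0.745, 0.667, -0.0]
contact_force: [0.4, -0.2, -0.6]
width: 0.0456
t: 35.35
tool_pos: [0.6086, -0.1408, 0.1254]
tcp_rot: [0.0, 0.745, 0.667, 0.0]
contact_force: [-0.9, -0.0, -1.4]
width: 0.0458
t 35.35 pos [ 0.6086 -0.1408  0.1254] yaw -6.35 tilt 0.02 F [-0.9 -0.  -1.4] w 45.8 -> shift [ 0.3 -0.1  9.4] twist 0.05
```

```bash
python3 -m jog '[[38,0,0,4,0],[38,0,0,7,0],[38,0,0,8.5,0],[38,0,0,9.3,0],[38,0,0,9.3,0]]'; python3 -m jog '[[38,0,0,0.5,0],[38,0,0,1,0],[38,0,0,1,0]]'
```

```text
t: 35.98
tool_pos: [0.6084, -0.1407, 0.1159]
tcp_rot: [-0.0, 0.745, 0.667, -0.0]
contact_force: [0.0, -0.3, -2.6]
width: 0.0456
t: 36.35
tool_pos: [0.6085, -0.1408, 0.1154]
tcp_rot: [0.0, 0.745, 0.667, -0.0]
contact_force: [-1.0, 0.2, 2.4]
width: 0.0455
```

```bash
python3 -m jog '[[38,0,0,0,0],[46,0,0,0,0],[50,0,0,0,0],[60,0,0,0,0],[87.8,0,0,0,0],[87.8,0,0,0,0],[87.8,0,0,0,0]]'; python3 -m jog '[[87.8,0,0,-10,0],[87.8,0,0,-30,0],[87.8,0,0,-60,0],[87.8,0,0,-100,0],[87.8,0,0,-140,0],[87.8,0,0,-150,0],[87.8,0,0,-150,0]]'; python3 -m jog '[[87.8,10,-20,0,0],[87.8,35,-50,0,0],[87.8,80,-90,0,0],[87.8,130,-120,0,0],[87.8,185,-140,0,0],[87.8,240,-150,0,0],[87.8,295,-155,0,0],[87.8,345,-155,0,0]]' ; python3 -m jog '[[87.8,40,0,0,0],[87.8,80,0,0,0],[87.8,100,0,0,0],[87.8,100,0,0,0]]'; python3 - <<'E'
from h import *
C=dict(zip(('jar_tall','jar_large','jar_medium','jar_small'),((.6415,.157),(.631,.058),(.6197,-.0415),(.6083,-.140))))
for n in('side','top'):
  im=manip.snapshot(n); cv2.imwrite(f'pics/{n}6.png',im[:,:,::-1])
  for j in C:
    for r in manip.silhouettes(j,n)[:4]:
        x,i=fit(n,r['pixels'],*J[j],z=.017)
        if abs(x-C[j]).max()<.03: print(n,j,round(r['conf'],2),x.round(4),round(i,2),'err mm',((x-C[j])*1000).round(1))
  for r in manip.silhouettes('mug',n)[:1]: print(n,'mug',fit(n,r['pixels'],.074,.088))
E
```

```text
t: 37.22
tool_pos: [0.6084, -0.1407, 0.1149]
tcp_rot: [0.0, 0.745, 0.667, -0.0]
contact_force: [0.4, -0.2, -0.2]
width: 0.0859
t: 38.1
tool_pos: [0.6085, -0.1408, 0.2655]
tcp_rot: [0.001, 0.745, 0.667, 0.0]
contact_force: [0.7, -0.2, 0.1]
width: 0.0881
t: 39.1
tool_pos: [0.491, 0.2209, 0.2631]
tcp_rot: [-0.001, 0.745, 0.667, -0.002]
contact_force: [1.2, -1.0, 0.7]
width: 0.0877
t: 39.6
tool_pos: [0.5032, 0.319, 0.2636]
tcp_rot: [-0.0, 0.745, 0.667, -0.001]
contact_force: [-0.1, -1.3, -0.4]
width: 0.0878
side jar_tall 0.89 [0.6386 0.154 ] 0.74 err mm [-2.9 -3. ]
side jar_tall 0.75 [0.6192 0.1591] 0.01 err mm [-22.3   2.1]
side jar_medium 0.89 [ 0.6187 -0.0398] 0.92 err mm [-1.   1.7]
side jar_small 0.57 [ 0.6081 -0.1419] 0.96 err mm [-0.2 -1.9]
side mug (array([ 0.43565266, -0.14583284]), np.float64(0.856516290726817))
top jar_tall 0.68 [0.6399 0.1561] 0.95 err mm [-1.6 -0.9]
top jar_large 0.85 [0.6303 0.0606] 0.9 err mm [-0.7  2.6]
top jar_medium 0.86 [ 0.6186 -0.0393] 0.92 err mm [-1.1  2.2]
top jar_small 0.74 [ 0.607  -0.1416] 0.93 err mm [-1.3 -1.6]
top mug (array([ 0.43617997, -0.14489108]), np.float64(0.8674145843957165))
```

View pics/top6.png

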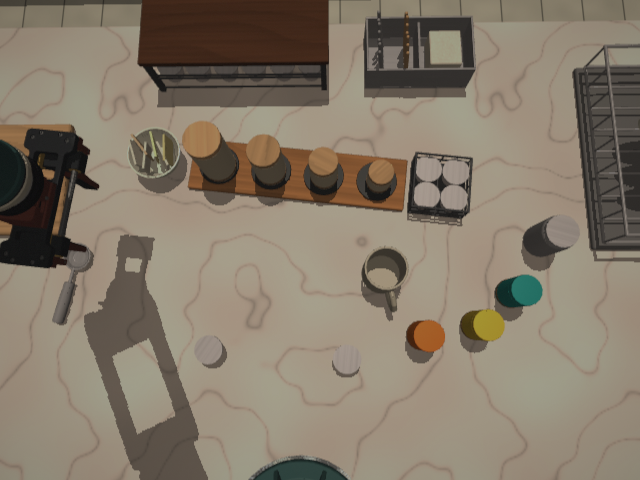

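View pics/side6.png

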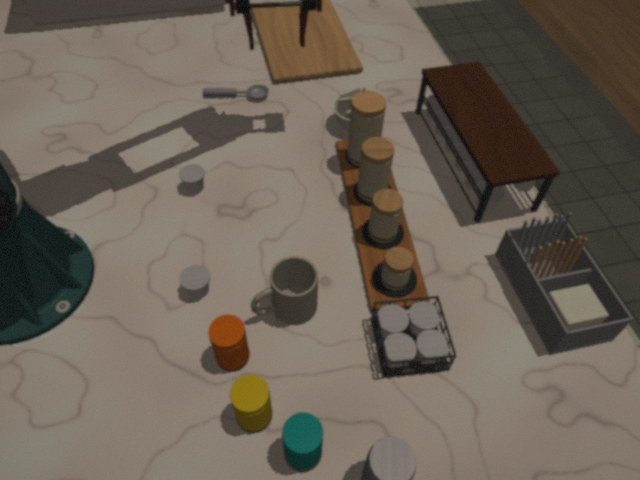

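All four jars stand upright on their coasters within about 3 mm of centre. In the top view the lids run from tall (203,140) down to small (380,175), and the mug has not moved. The gripper touches nothing, so I'm handing in.

```bash
python3 -c "
from plant import manip
print(manip.job_done(), manip.state()['t'])"
```

```text
the job is handed in; nothing more can be done
the job is handed in; nothing more can be done
```

The four jars are on the coasters in height order, and the job is handed in after about 40 s of robot time. The tall jar is on coaster_a next to the sugar bowl, then large on b, medium on c and small on d.

- **Setting down:** Each jar was lowered until the wrist force showed contact, at most about 10 N. It was then released and the gripper backed straight up.
- **Placement:** The final fits in both cameras put every jar upright and within about 3 mm of its coaster's centre along either axis. The side camera's reading of the tall jar is its weakest (overlap 0.74) and about 4 mm off overall. The top camera (overlap 0.95) puts it about 2 mm off.
- **Missing check:** The side camera gave no usable final fit for the large jar, so its position rests on the top view and on how it looks in the side picture.
- **Mug:** It measured within about 1 mm of where it stood at the start, and the gripper ended clear of everything.

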